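# Put the glue stick in the desk carousel and hold it turned to the front

## Task

Put the glue stick, standing on its end, into the empty orange cup of the rotating desk caddy and let go of it. Then take the caddy by its black centre knob and turn it until the orange cup is lined up with the white front mark on the caddy's foot. The caddy spins easily, so finish while still gripping the knob and holding the caddy still; leave the tape roll, the dropper bottle and the eraser where they are.

Things in the scene. Friction and masses are not known exactly. Their poses are not given: they have to be found in the camera images.
- glue_stick: white and yellow glue stick, a loose upright cylinder 26 mm in diameter and 89 mm tall (about 36 g), standing alone on the desk to the right of the caddy. Origin at the centre of its underside, z along its length.
- caddy: fixed foot of the rotating caddy: black disc 250 mm in diameter, 12 mm high. Origin on the turning axis at desk level, z up; its -x axis points to its front, where the white mark is; its yaw varies. The turntable on it has four cups, 50 mm wide, 75 mm from the axis, 90 degrees apart: one orange and empty, three grey with small things fixed in them, up to 95 mm above the desk.
- front_mark (a point): centre of the white mark (17 x 18 mm) painted on the foot's rim, 113 mm from the axis, 14 mm above the desk; fixed. The orange cup has to come beside it, radially inward of it.
- turntable (a joint): turn angle of the grey turntable (disc 208 mm in diameter, top 22 mm above the desk), rad, counter-clockwise from above positive, endless (no stops, no spring); 0 and every full turn = orange cup at the front mark. Bearing friction about 0.03 N m: turns easily, stays where left.
- orange_cup (a point): centre of the inner floor of the orange cup, 26 mm above the desk, 75 mm from the turning axis; it moves with the turntable. The cup is round, inner diameter 41 mm at the floor and 44 mm at the rim, wall 3 mm, rim 66 mm above the desk. The glue stick in it reaches 115 mm above the desk; it may lean on the rim.
- knob: round black ribbed knob fixed to the turntable on its axis, 36 mm in diameter, 40 mm tall, on a thin stem (16 mm in diameter). Origin at the centre of its underside, 130 mm above the desk; top 170 mm above the desk. Can be gripped at any yaw, from above.
- washi_1: brown-pink roll of tape lying flat, 37 mm in diameter, 15 mm high; bystander. Origin at the centre of its underside.
- dropper: small brown bottle with black dropper cap, 34 mm in diameter, 102 mm tall, standing behind the caddy to the left; bystander. Origin at the centre of its underside.
- eraser: blue and white eraser, 22 x 42 x 13 mm, lying on the desk near its front edge; bystander. Origin at the centre of its underside.
There are look-alikes about, which are no part of the job. What is shaped like the glue_stick but blue is not meant.

How it is judged (in metres and radians):
On the way, in this order (a step that is already met when the one before it is completed fails the run):
1. the glue stick stands in the orange cup and has been let go (horizontal distance between glue_stick and orange_cup below 0.014 m and z of glue_stick in the frame of orange_cup between -0.01 and 0.012 m and angle between glue_stick's own z axis and vertical below 0.5 rad and contact force between the fingers and glue_stick below 0.1 N), for 0.2 s.
2. the orange cup, with the glue stick in it, is lined up with the front mark while the knob is held (horizontal distance between glue_stick and orange_cup below 0.014 m and z of glue_stick in the frame of orange_cup between -0.01 and 0.012 m and angle between glue_stick's own z axis and vertical below 0.5 rad and y of orange_cup in the frame of caddy between -0.01 and 0.01 m and x of orange_cup in the frame of caddy below -0.06 m and contact force between the fingers and knob above 2 N), for 0.2 s.
At the end, for the whole second after the job is handed in: Glue stick on end in the orange cup, leaning at most 0.5 rad, foot on its floor (within 14 mm sideways, 12 mm in height), untouched by the fingers; orange cup's centre within 10 mm sideways of the line from axis to front mark; fingers press the knob with over 2 N; turntable still (under 0.05 rad/s) (all of step 2 and contact force between the fingers and glue_stick below 0.1 N and velocity of joint turntable between -0.05 and 0.05 rad/s); the arm keeps its last pose, push and grip.
It fails at once if tape roll pushed away by more than 30 mm (distance of washi_1 from where it was at the start of the episode above 0.03 m).
It fails at once if dropper bottle pushed away by more than 30 mm (distance of dropper from where it was at the start of the episode above 0.03 m).
It fails at once if eraser pushed away by more than 30 mm (distance of eraser from where it was at the start of the episode above 0.03 m).
It also fails if it takes over 72 s, if anything falls off the work surface, if the arm or the gripper's body presses on something with over 40 N, if the wrist force passes 120 N, or if a joint passes its speed limit or range.

## Robot

A 6-joint arm with a two-finger parallel gripper is mounted at the origin on a cart in front of the work surface, level with it; the furniture and walls round the work are solid. World frame = base frame: x ahead of the robot, y to its left, z up, the work surface at z = 0. Lengths are in m, angles in degrees, forces in N, time in s.
With the tool pointing down it reaches from about 0.325 to 0.775 m from the base axis. Payload 5.5 kg.
Tool frame: the origin (TCP) lies at the centre of the arm's flange, where the gripper is bolted on; the fingertips stand 182 mm ahead of it and the grasp point (between the pads) lies 163 mm ahead of it; z points along the fingers, y is the line along which they close (so a half turn about z gives the same grasp; the last joint's range is limited). The gripper opens to 88 mm and grips with 3 to 60 N. Pads are 20 mm wide; open, the fingers measure 115 mm over their backs; the gripper's body (75 mm by 178 mm) begins 61 mm behind the grasp point.
Start: joints at [-73.436, 5.22, 70.514, -0, 104.267, -3.249], TCP at [0.203, -0.564, 0.405] pointing down, gripper open.
Joint ranges: [-164.24, 164.24], [-49.07, 125.15], [9.68, 141.18], [-86.29, 266.29], [3.28, 154.24], [-151.56, 151.56]. Speed limits (degrees/s): [147.25, 147.25, 172.46, 180, 180, 180].

## Interface

Orientations are given as [roll, pitch, yaw] about the fixed x, y, z axes, in that order (R = Rz(yaw) Ry(pitch) Rx(roll)).
In Python, from station import r gives the robot as it stands. The module is installed in compiled form; this text tells all that it offers. Calls block until the motion is done:
- r.reach(position, orientation): joint-space move of the TCP to a pose.
- r.servo_line(position, rotation=None, speed=0.15): straight line of the TCP; rotation=None keeps the orientation; speed is the mean speed in m/s.
- r.move_joints(angles): joint-space move.
- r.let_go() and r.grab(squeeze=None): open the fingers fully, or close them until they stop; squeeze is the grip in N (None keeps the last).
- r.wait(seconds).
- r.inverse_kinematics(position, orientation): joint angles nearest the present ones, or None.
- r.sense(): the state.
- r.snapshot(name): name is "side" or "top"; returns a dict with "frame" (400x640x3 uint8, red, green, blue), "fx", "fy", "cx", "cy" (pixels), "R" (3x3) and "t" (3): a world point X has camera coordinates R X + t. Camera axes: x right, y down, z forward; pixel columns grow to the right and rows downward; lengths in m; the calibration is good to about 2 mm. A picture is of the moment at which its call begins. There is no depth.
A pose or a line that the arm cannot do raises r.IKError and nothing moves.
- r.hand_in(): hands the job in; it is judged then, once.
The state is a dict: "clock": time; "joints": joint angles; "joint_vel": joint speeds; "joint_torque": joint torques, N m; "tcp_pos": TCP position; "orientation": TCP orientation; "contact_force": force on the tool from outside, world axes, zero at the start; "torque": the same for the moment, N m; "opening": finger opening in m; "gripper_force": force on a finger pad.
Only numpy, scipy, OpenCV 4.12 (cv2) and the standard library are available. Lean on these libraries where they do the work, as an engineer would, in place of code of your own. Each camera call takes 0.05 s, during which the arm holds its last target. There are 200 camera calls.

## Working session

There is one attempt and no reset: what is moved stays moved. The work goes in short steps, each a Python script; the robot and the scene stay as the last script left them, time stands still between calls to the robot, and variables do not carry over. Pictures are saved under pics/ and viewed, at most 10 in all, crops included, and the job is handed in when it is done.

```bash
mkdir -p pics
cat > h.py <<'E'
import numpy as np, cv2
from station import r
def snap(n,f=None):
    s=r.snapshot(n)
    if f: cv2.imwrite('pics/'+f,s["frame"][:,:,::-1])
    return s
def ray(s,u,v):
    R=np.array(s["R"]);t=np.array(s["t"])
    d=R.T@np.array([(u-s["cx"])/s["fx"],(v-s["cy"])/s["fy"],1.])
    return -R.T@t,d
def onz(s,u,v,z):
    c,d=ray(s,u,v); return c+d*(z-c[2])/d[2]
def proj(s,X):
    c=np.array(s["R"])@np.array(X)+np.array(s["t"])
    return np.array([s["fx"]*c[0]/c[2]+s["cx"],s["fy"]*c[1]/c[2]+s["cy"]])
E
python3 - <<'E'
from h import *
for n in("top","side"):
    s=snap(n,n+"0.png"); print(n,ray(s,320,200),s["fx"])
print(r.sense())
E
```

```text
top (array([ 0.3625753 , -0.04808507,  1.16523183]), array([ 0.18740507,  0.00123499, -0.98246558])) 380.2082059918191
side (array([ 0.52102071, -0.77881653,  0.74600102]), array([ 0.0537277 ,  0.763387  , -0.64373678])) 420.7853460799929
{'clock': 0.1, 'joints': array([-7.34375895e+01,  5.26015804e+00,  7.05748549e+01, -1.99638443e-03,
        1.04267749e+02, -3.24743702e+00]), 'joint_vel': array([-0.0117578 , -0.0702661 , -0.15578591, -0.11441097,  0.0888284 ,
        0.01573054]), 'joint_torque': array([ 3.13193741e-03, -4.47858024e+01, -4.07570457e+01,  7.00392458e-02,
        2.84755079e-02, -1.09790913e-04]), 'tcp_pos': array([ 0.20336051, -0.56454405,  0.40360666]), 'orientation': array([-1.79897293e+02, -3.88870025e-03,  1.98093538e+01]), 'contact_force': array([-0.25594265, -0.61580053,  0.48346511]), 'torque': array([-0.0193405 , -0.05632288, -0.05189376]), 'gripper_force': 0.0, 'opening': 0.0873966068951533}
```

View pics/top0.png

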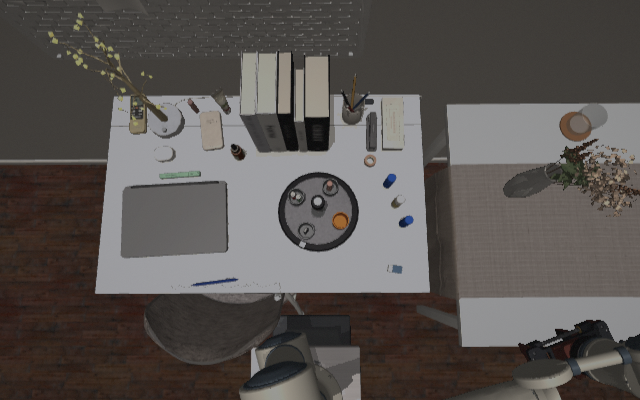

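View pics/side0.png

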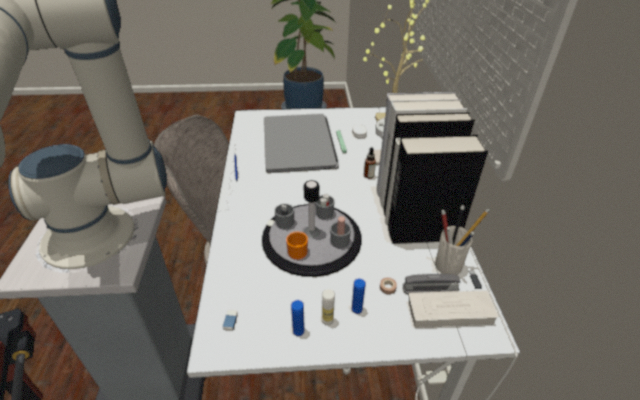

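Both views show the same layout. In top, the cylinder candidates are blue at (390,181), white/yellow at (399,201) and blue at (406,221). In side they are blue at (298,318), white/yellow at (328,306) and blue at (358,296). I choose the white/yellow one. The orange cup is at top (340,221), the mark at (303,245) and the knob at (318,202).

```bash
cat >> h.py <<'E'
def orange(s):
    h=cv2.cvtColor(s["frame"],cv2.COLOR_RGB2HSV)
    return cv2.inRange(h,(5,170,90),(22,255,255))
def blobs(m,lo=5):
    n,l,st,c=cv2.connectedComponentsWithStats(m)
    return [(st[i].tolist(),c[i].round(1).tolist()) for i in range(1,n) if st[i][4]>=lo]
def tri(s1,p1,s2,p2):
    c1,d1=ray(s1,*p1);c2,d2=ray(s2,*p2)
    k=np.linalg.lstsq(np.c_[d1,-d2],c2-c1,rcond=None)[0]
    a,b=c1+k[0]*d1,c2+k[1]*d2
    return (a+b)/2,np.linalg.norm(a-b)
E
python3 - <<'E'
from h import *
t=snap("top");s=snap("side")
print("orange",blobs(orange(t)),blobs(orange(s)))
# foot: black rim in top
g=cv2.cvtColor(t["frame"],cv2.COLOR_RGB2GRAY)
m=cv2.inRange(g,0,45); m[:165]=0;m[255:]=0;m[:,:270]=0;m[:,365:]=0
cs,_=cv2.findContours(m,cv2.RETR_EXTERNAL,cv2.CHAIN_APPROX_NONE)
c=max(cs,key=len); e=cv2.fitEllipse(cv2.convexHull(c)); print("foot",e,onz(t,*e[0],.006))
print("knob pix",blobs(m,20))
w=cv2.inRange(g,140,255); q=w.copy();q[:238]=0;q[252:]=0;q[:,:297]=0;q[:,310:]=0
print("mark",blobs(q,3))
W=t["frame"]; h=cv2.cvtColor(W,cv2.COLOR_RGB2HSV)
a=cv2.resize(t["frame"][165:260,270:420],None,fx=5,fy=5,interpolation=cv2.INTER_CUBIC)
b=cv2.resize(s["frame"][170:345,250:400],None,fx=4,fy=4,interpolation=cv2.INTER_CUBIC)
cv2.imwrite("pics/ca.png",a[:,:,::-1]);cv2.imwrite("pics/cb.png",b[:,:590,::-1][:600])
E
```

```text
orange [([333, 213, 15, 16, 160], [339.3, 221.1])] [([287, 233, 20, 26, 447], [297.0, 245.0])]
foot ((317.9034118652344, 211.40341186523438), (77.93604278564453, 79.67652130126953), 87.81157684326172) [ 0.54789149 -0.040008    0.006     ]
knob pix [([278, 173, 80, 78, 1201], [318.6, 213.7]), ([311, 195, 14, 16, 104], [317.9, 204.0])]
mark [([300, 242, 6, 5, 20], [302.2, 244.0]), ([297, 247, 12, 5, 32], [300.8, 249.8])]
```

View pics/ca.png

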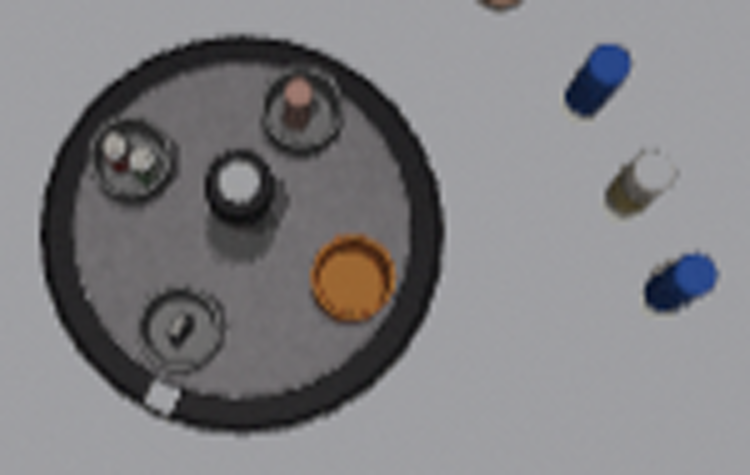

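View pics/cb.png

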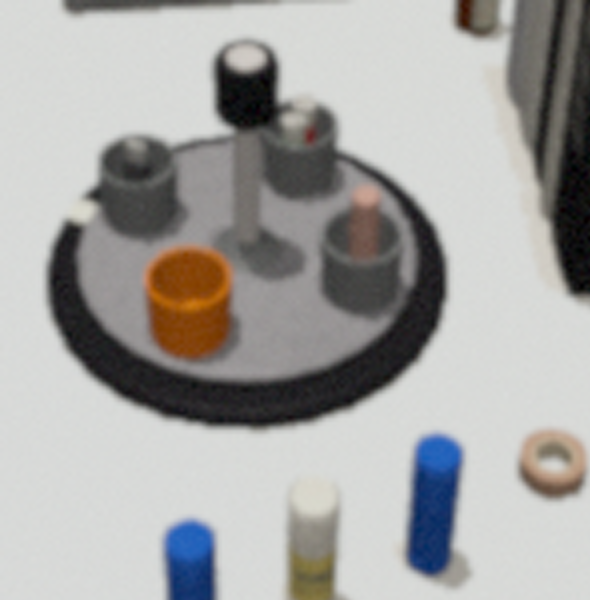

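The crops show the white/yellow stick between two blue ones, with its top at about top (401,198.5) and side (328.4,292.6). The orange cup's rim is centred near top (340.2,220.5), the mark at (302.3,244.2) and the knob's top at (317.4,201.2).

```bash
cat > m.py <<'E'
from h import *
t=snap("top");s=snap("side")
ca=lambda x,y:((x+.5)/5-.5+270,(y+.5)/5-.5+165)
cb=lambda x,y:((x+.5)/4-.5+250,(y+.5)/4-.5+170)
for nm,a,b,z in (("glue",(656,171),(315,493),.089),("cup",(353,279),(189,271),.066),("mark",(163,398),(82,212),.014),("knob",(240,184),(247,58),.17),("blueA",(609,63),(438,454),.089),("blueB",(694,275),(190,538),.089)):
    print(nm,onz(t,*ca(*a),z).round(4),onz(s,*cb(*b),z).round(4),tri(t,ca(*a),s,cb(*b)))
E
python3 m.py
```

```text
glue [ 0.5703 -0.2795  0.089 ] [ 0.5746 -0.2773  0.089 ] (array([ 0.57226023, -0.2789907 ,  0.09057251]), np.float64(0.004405324652154856))
cup [ 0.5115 -0.1053  0.066 ] [ 0.5171 -0.1011  0.066 ] (array([ 0.51414029, -0.10480766,  0.06888388]), np.float64(0.006151550357635379))
mark [0.4465 0.0077 0.014 ] [0.4503 0.0069 0.014 ] (array([0.44837738, 0.00809017, 0.0124696 ]), np.float64(0.003659363729606886))
knob [ 0.5487 -0.0404  0.17  ] [ 0.5534 -0.04    0.17  ] (array([ 0.55108861, -0.04018803,  0.16954479]), np.float64(0.004650116334525705))
blueA [ 0.6344 -0.2547  0.089 ] [ 0.6368 -0.2572  0.089 ] (array([ 0.63625063, -0.25523578,  0.08617048]), np.float64(0.0021251509169285207))
blueB [ 0.5098 -0.2988  0.089 ] [ 0.5141 -0.2998  0.089 ] (array([ 0.51208858, -0.29890868,  0.08721676]), np.float64(0.004099375482688178))
```

Fused estimates: stick (0.572, -0.279), knob axis (0.551, -0.040), cup at about 240.4° and mark at about 155°, so the turn is about -85°. The blue neighbours stand on a line at yaw 20°, so the fingers will close across it.

Run:
```python
from h import *
r.reach([.572,-.279,.36],[180,0,20])
r.servo_line([.572,-.279,.231])
r.grab(20); q=r.sense(); print(q["opening"],q["gripper_force"],q["clock"])
r.servo_line([.572,-.279,.345])
r.reach([.5143,-.1045,.345],[180,0,60.4])
q=r.sense(); print(q["opening"],q["gripper_force"],q["clock"],q["tcp_pos"],q["joints"])
r.servo_line([.5143,-.1045,.289])
t=snap("top");s=snap("side")
a=cv2.resize(t["frame"][185:265,285:385],None,fx=4,fy=4,interpolation=cv2.INTER_CUBIC)
b=cv2.resize(s["frame"][170:280,250:350],None,fx=4,fy=4,interpolation=cv2.INTER_CUBIC)
p=np.zeros((440,800,3),np.uint8);p[:320,:400]=a;p[:,400:]=b
cv2.imwrite("pics/c1.png",p[:,:,::-1])
```

```text
0.02505631670459136 19.99905914068222 4.0
0.02544792819317008 19.998964369297028 5.675 [ 0.51446375 -0.10493347  0.34448808] [-1.52295994e+01 -6.56652220e+00  8.82929650e+01 -3.63363299e-02
  9.82943952e+01  1.44790671e+01]
```

View pics/c1.png

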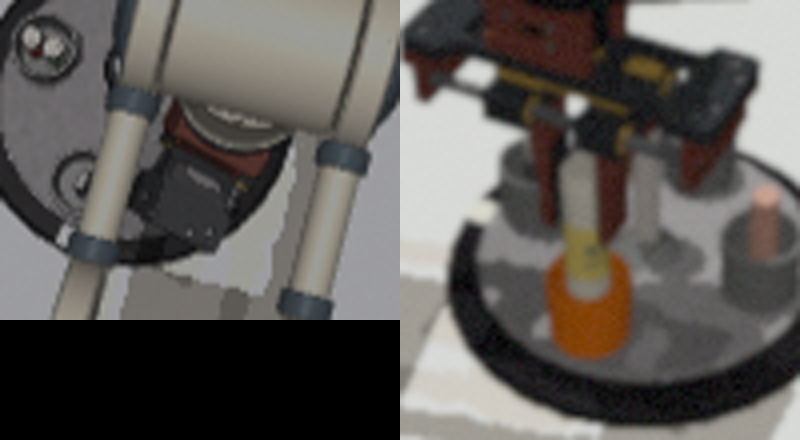

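The side view shows the stick's foot inside the orange rim, centred on it sideways (588 against 590 in the crop) and in depth. I'll lower and release.

Run:
```python
from h import *
r.servo_line([.5143,-.1045,.2585],speed=.06)
q=r.sense(); print(q["contact_force"],q["tcp_pos"],q["clock"])
r.let_go(); r.wait(.4)
r.servo_line([.5143,-.1045,.40])
r.reach([.45,-.33,.42],[180,0,20]); r.wait(.2)
print(r.sense()["clock"])
t=snap("top");s=snap("side")
a=cv2.resize(t["frame"][165:260,270:370],None,fx=4,fy=4,interpolation=cv2.INTER_CUBIC)
b=cv2.resize(s["frame"][170:280,250:350],None,fx=4,fy=4,interpolation=cv2.INTER_CUBIC)
p=np.zeros((440,800,3),np.uint8);p[:380,:400]=a;p[:,400:]=b
cv2.imwrite("pics/c2.png",p[:,:,::-1])
```

```text
[ 0.53206384 -0.0308057   0.08711228] [ 0.51421394 -0.10444059  0.25802165] 6.9583
10.6417
```

View pics/c2.png

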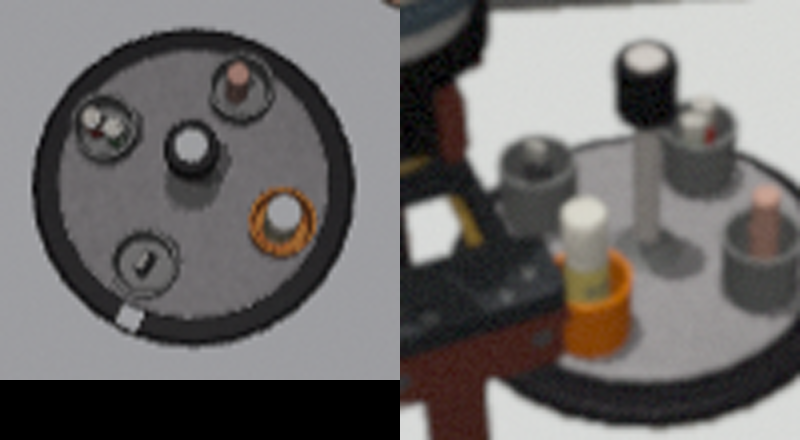

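The stick stands in the orange cup, free of the fingers, and the cup hasn't moved (crop 282,222). Next I'll grip the knob and turn it by -85.4°.

Run:
```python
from h import *
r.reach([.551,-.040,.42],[180,0,120])
r.servo_line([.551,-.040,.313])
r.grab(20); q=r.sense(); print(q["opening"],q["gripper_force"],q["contact_force"],q["joints"])
j=q["joints"].copy()
for k in range(1,5):
    g=j.copy(); g[5]+=85.4*k/4; r.move_joints(g)
    q=r.sense(); print(q["orientation"][2],q["contact_force"],q["clock"])
r.wait(.3)
t=snap("top");s=snap("side")
a=cv2.resize(t["frame"][165:260,270:370],None,fx=4,fy=4,interpolation=cv2.INTER_CUBIC)
b=cv2.resize(s["frame"][170:280,250:350],None,fx=4,fy=4,interpolation=cv2.INTER_CUBIC)
p=np.zeros((440,800,3),np.uint8);p[:380,:400]=a;p[:,400:]=b
cv2.imwrite("pics/c3.png",p[:,:,::-1])
print(blobs(orange(t)),blobs(orange(s)))
```

```text
0.03558634107186157 20.003013610839844 [ 5.49767188  2.91587594 -1.20571154] [-7.65555825e+00 -2.02355619e+00  8.71668299e+01  6.13345091e-02
  9.47557790e+01 -3.76791317e+01]
98.88838867829561 [ 1.72208075 -0.66255694  0.7187705 ] 14.0833
77.62577564660185 [-1.14080656  0.62382567  0.24944676] 14.5333
56.30582774383131 [-3.26563289  0.90306719  1.45676959] 14.9833
34.97273488816779 [-6.18849594  0.44174976  1.87015562] 15.4333
[([301, 224, 15, 16, 72], [309.5, 233.7])] [([274, 208, 19, 22, 267], [283.1, 220.4])]
```

View pics/c3.png

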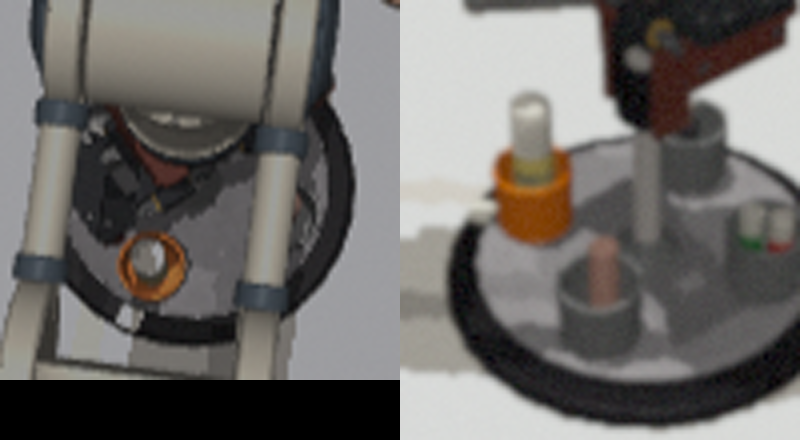

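The orange cup is now beside the mark, with its rim at top crop (152,266), the mark at (129,318), and the stick still standing in it. I'll measure the remaining angle in the same frame.

Run:
```python
from h import *
t=snap("top");s=snap("side")
k=np.array([.549,-.0402])  # axis in top-camera frame
ca=lambda x,y:((x+.5)/4-.5+270,(y+.5)/4-.5+165)
cb=lambda x,y:((x-400+.5)/4-.5+250,(y+.5)/4-.5+170)
ys,xs=np.nonzero(orange(t)); e=cv2.minEnclosingCircle(np.c_[xs,ys].astype(np.float32)); print(e)
ang=lambda p,k:(np.hypot(*(p[:2]-k)).round(4),np.degrees(np.arctan2(*(p[:2]-k)[::-1])).round(1))
kt=onz(t,*e[0],.066)
print("top cup",ang(kt,k),ang(onz(t,*ca(152,266),.066),k),"mark",ang(onz(t,*ca(129.5,318),.014),k))
ks=np.array([.5534,-.040])
print("side cup",ang(onz(s,*cb(534,173),.066),ks),"mark",ang(onz(s,*cb(482,212),.014),ks))
# turntable/foot centre check from ellipse fit
print("alt axis",ang(kt,np.array([.5479,-.0400])),ang(onz(t,*ca(129.5,318),.014),np.array([.5479,-.04])))
```

```text
((307.5, 231.0454559326172), 8.094837188720703)
top cup (np.float64(0.0747), np.float64(156.2)) (np.float64(0.0747), np.float64(156.5)) mark (np.float64(0.1132), np.float64(154.6))
side cup (np.float64(0.0718), np.float64(160.5)) mark (np.float64(0.1133), np.float64(155.5))
alt axis (np.float64(0.0736), np.float64(156.0)) (np.float64(0.1122), np.float64(154.5))
```

Run:
```python
from h import *
g=r.sense()["joints"].copy(); g[5]+=2.5; r.move_joints(g); r.wait(.6)
t=snap("top"); ys,xs=np.nonzero(orange(t)); e=cv2.minEnclosingCircle(np.c_[xs,ys].astype(np.float32))
d=onz(t,*e[0],.066)[:2]-[.549,-.0402]; q=r.sense()
print(np.degrees(np.arctan2(d[1],d[0])),np.hypot(*d),q["gripper_force"],q["joint_vel"].round(2),q["clock"])
print(r.hand_in())
```

```text
154.0885880279414 0.07564285606078539 20.000480711460114 [-0.03  0.09 -0.07 -0.01  0.07  0.04] 16.8333
the job is handed in; nothing more can be done
None
```

I handed the job in at about 17 s: the glue stick was standing free in the orange cup, the cup measured within about 1° of the front mark, and the gripper was still holding the knob at 20 N; the station returned no verdict.

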